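# Shut the pink organiser

### The arm

A 7-joint arm with a two-finger parallel gripper is mounted at the origin on the work surface. World frame = base frame: x ahead of the robot, y to its left, z up, the work surface at z = 0. Lengths are in m, angles in rad, forces in N, time in s.
With the tool pointing down it reaches from about 0.4 to 0.875 m from the base axis. Payload 6.5 kg.
Tool frame: the origin (TCP) lies midway between the tips of the shut fingers; the grasp point (between the pads) lies 19 mm behind it; z points along the fingers, y is the line along which they close (so a half turn about z gives the same grasp; the last joint's range is limited). The gripper opens to 85 mm and grips with 20 to 120 N. Pads are 22 mm wide; open, the fingers measure 114 mm over their backs; the gripper's body (76 mm by 85 mm) begins 54 mm behind the grasp point. The pads swing forward as they close: fully open they stand 13 mm farther back than shut.
Start: joints at [-1.416, 0.536, -0.004, 1.538, 0.003, 1.067, -0.071], TCP at [0.142, 0.634, 0.231] pointing down, gripper open.
Joint ranges: [-2.7, 2.7], [-0.37, 2.16], [-1.27, 1.26], [0.24, 2.4], [-1.31, 4.45], [0.19, 1.91], [-2.76, 2.76]. Speed limits (rad/s): [2.39, 2.39, 3.14, 3.14, 3.14, 3.14, 3.14].

### API

Orientations are given as a unit quaternion [w, x, y, z].
In Python, from rig import r, eyes gives the robot as it stands.
- The arm moves only by the tool servo_tool, never from a script. Its argument "commands" is a list of rows, each a list of 3 entries, a list of its own where there are three numbers: the shift along the world's x, y, z in cm, then the turn about the world's z in rad, then the opening, from 0 (shut) to 1 (fully open). In form: [[[tx, ty, tz], yaw, fingers], ...]. A call has 1 to 10 rows; each row is the pose to reach, as a shift and turn from the pose commanded when the call began; what a row does not reach only later rows make up. A row lasts 1/8 s, in which the tool goes at most 62.5 mm and 10.7 degrees, less where a joint would pass 70% of its speed; a pose out of reach is approached as far as the arm can. A call with a gripper value outside its range is refused whole. The fingers move at their own pace and stop on an object; the grip force is fixed at half the most. Time passes only in rows, so rows that repeat a pose let the fingers close. It gives the time, the measured TCP pose, the force, the opening and the grip force at its end, in the units of the state.
- r.sense(): the state, without advancing time (a new reading comes with each control period).
- eyes.camera(name): name is "side" or "top"; returns a dict with "img" (480x640x3 uint8, red, green, blue), "camera_matrix" (3x3 intrinsics, pixels), "eye" and "attitude" of the camera in the world. Camera axes: x right, y down, z forward; pixel columns grow to the right and rows downward; lengths in m; the calibration is good to about 2 mm. A picture is of the moment at which its call begins. There is no depth.
- r.hand_in(): hands the job in; it is judged then, once.
The state is a dict: "t": time; "joint_positions": joint angles; "qd": joint speeds; "effort": joint torques, N m; "ee_pos": TCP position; "tcp_rot": TCP orientation; "wrist_force": force on the tool from outside, world axes, zero at the start; "moment": the same for the moment, N m; "grip_width": opening from 0.0 (shut) to 1.0 (fully open); "gripper_force": force on a finger pad.
Only numpy, scipy, OpenCV 4.12 (cv2) and the standard library are available. Lean on these libraries where they do the work, as an engineer would, in place of code of your own. Each camera call takes 0.05 s, during which the arm holds its last target. There are 200 camera calls.

### The job

Close up the pink organiser on the shelf using only your fingertips: first push its pulled-out tray fully home, and only then push its raised lid down until it is fully shut over the tray. Push gently, without pinching or lifting anything or shoving the organiser out of its place, and leave the jar, cup, tin and tub alone.

Things in the scene. Friction and masses are not known exactly. Their poses are not given: they have to be found in the camera images.
- organiser: Pink plastic drawer organiser, open box 180 mm long (its own x) by 150 mm wide (its own y) by 82 mm high, 4 mm walls, 1.0 to 1.6 kg, standing loose on the shelf. Origin: centre of its underside. The tray comes out of its front end, which faces its own -x; the lid is hinged along the top of its other end (+x). Its yaw puts the front end roughly to the robot's right (world -y).
- tray (a joint): How far the pink sliding tray is pulled out, m: 0 fully home, 0.085 the end stop; starts 0.030 to 0.065. It slides along the organiser's own x with about 1.5 N of drag and has a hard stop at 0.
- tray_face (a point): Centre of the tray's flat outer front face, which is 150 mm wide and 39 mm high (from 40 to 80 mm above the shelf) and faces the organiser's own -x. Pushed home, it lies 95 mm from the organiser's centre. The tray holds a few wooden clothes pegs that cannot fall out.
- lid (a joint): Opening angle of the pink lid, rad: 0 shut and level, 1.57 upright; starts 1.15 to 1.5. A stiff hinge holds it at any angle: about 1 N near the free edge moves it.
- lid_hinge (a point): Middle of the lid's hinge line: on the organiser, 90 mm from its centre towards its own +x, 82 mm above the shelf. The hinge line runs along the organiser's own y.
- lid_edge (a point): Middle of the lid's free edge, on its outer (upper when shut) face. The lid is a plate 5 mm thick, 150 mm wide and reaching 192 mm from the hinge line; its underside lies in the plane of the hinge line. A 14 mm lip turned down at the free edge comes to lie in front of the tray when the lid is shut; with the tray out the lip lands on the tray. When raised, the outer face looks to the organiser's own +x, so the lid is pushed shut from there.
- jar: Bystander: glass lever-lock storage jar, 94 mm across, 139 mm high. Origin: centre of its underside.
- cup: Bystander: yellow plastic measuring cup, 88 mm across, 80 mm high, with a handle. Origin: centre of its underside.
- tin: Bystander: steel peg tin, 109 x 79 x 57 mm high, closed. Origin: centre of its underside.
- tub: Bystander: round green tub, closed, 112 mm across, 72 mm high. Origin: centre of its underside.
There are look-alikes about, which are no part of the job. What is shaped like the organiser but blue, green or purple is not meant.

How it is judged:
On the way, in this order (a step that is already met when the one before it is completed fails the run):
1. the tray is pushed fully home while the lid is still up (value of joint tray below 0.004 m and value of joint lid above 0.6 rad), for 0.2 s.
2. the lid is pushed shut over the tray (value of joint lid below 0.035 rad and value of joint tray below 0.004 m), for 0.2 s.
At the end, for the whole second after the job is handed in: The tray is home within 4 mm, the lid shut within 0.035 rad, the organiser flat on the shelf at rest within 25 mm of where it stood, and the jar, cup, tin and tub upright within 20 mm of where they stood (all of step 2 and distance of organiser from where it was at the start of the episode below 0.025 m and angle between organiser's own z axis and vertical below 0.03 rad and linear speed of organiser below 0.01 m/s and distance of each of jar, cup, tin, tub from where it was at the start of the episode below 0.02 m and angle between each of jar, cup, tin, tub's own z axis and vertical below 0.1 rad); the robot touches nothing.
It fails at once if the fingers squeeze or push the organiser, its tray or its lid hard (contact force between the fingers and organiser above 40 N).
It fails at once if the arm or the gripper's body, not the fingers, pushes the organiser (contact force between the arm and organiser above 5 N).
It fails at once if the organiser is lifted, tipped or shoved more than 25 mm (height (world z) of organiser above 0.01 m or angle between organiser's own z axis and vertical above 0.1 rad or distance of organiser from where it was at the start of the episode above 0.025 m).
It fails at once if the lid is pushed down on the tray while the tray is still out (value of joint lid below 0.4 rad and value of joint tray above 0.012 m).
It fails at once if a bystander is moved or tipped (distance of any of jar, cup, tin, tub from where it was at the start of the episode above 0.02 m or angle between any of jar, cup, tin, tub's own z axis and vertical above 0.2 rad).
It also fails if it takes over 58 s, if anything falls off the work surface, if the arm or the gripper's body presses on something with over 40 N, if the wrist force passes 120 N, or if a joint passes its speed limit or range.

## Working session

There is one attempt and no reset: what is moved stays moved. The work goes in short steps, Python scripts to look and compute and a tool call to move; the robot and the scene stay as the last step left them, time stands still between calls to the robot, and variables do not carry over. Pictures are saved under pics/ and viewed, at most 10 in all, crops included, and the job is handed in when it is done.

Besides the shell and the picture viewer there is one more tool, called after ">>>" as name(argument=value, ...), one argument or row to a line, values as JSON. servo_tool: Moves the arm, as the interface text tells. Its arguments: {"type":"object","properties":{"commands":{"type":"array"}},"required":["commands"]}

```bash
mkdir -p pics
cat > h.py <<'E'
import numpy as np,cv2
from rig import r,eyes
def snap(n,f):
    c=eyes.camera(n); cv2.imwrite(f,c["img"][:,:,::-1]); return c
E
python3 - <<'E'
from h import *
import pickle
d={}
for n in("top","side"):
    c=snap(n,f"pics/{n}0.png"); d[n]=c
    print(n,c["camera_matrix"],c["eye"],c["attitude"])
pickle.dump(d,open("cams.pkl","wb"))
s=r.sense();print(s["t"],s["ee_pos"],s["tcp_rot"],s["grip_width"],s["wrist_force"])
E
```

```text
top [[465.02159404   0.         319.38867046]
 [  0.         465.02159404 244.41409067]
 [  0.           0.           1.        ]] [ 0.3092803  -0.04791272  1.32079646] [ 0.05308009 -0.6951979   0.71578813 -0.03911191]
side [[494.93429545   0.         312.95296964]
 [  0.         494.93429545 242.26991569]
 [  0.           0.           1.        ]] [1.10391629 0.73939315 0.90211275] [-0.14141876  0.29454043  0.85302234 -0.40693926]
0.1 [0.14226865 0.6336755  0.23051265] [-2.17013090e-05  1.10133361e-01  9.93916526e-01 -7.62409989e-04] 1.0047317897185737 [0.04670677 0.3207646  0.52425811]
```

View pics/top0.png

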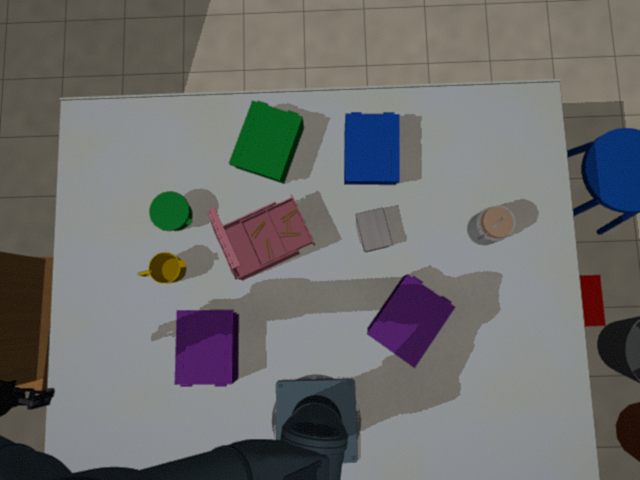

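View pics/side0.png

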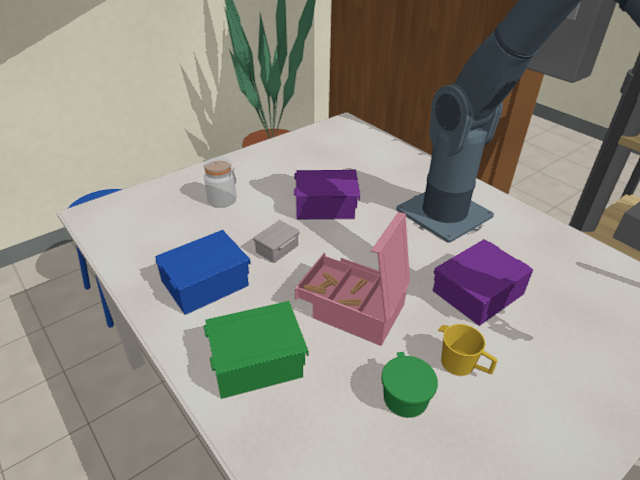

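The top view shows the pink organiser around (265,240): tray face on the right, about (300,222), and raised lid on the left, about (225,245). The tub is at (170,211), the cup at (165,267) and the tin at (378,228). The side view shows the lid raised at (395,275). I'll enlarge both.

Run:
```python
from h import *
a=cv2.imread("pics/top0.png")[180:290,190:340]; cv2.imwrite("pics/tc.png",cv2.resize(a,None,fx=5.3,fy=5.3,interpolation=cv2.INTER_CUBIC)[:600])
a=cv2.imread("pics/side0.png")[205:350,285:425]; cv2.imwrite("pics/sc.png",cv2.resize(a,None,fx=4.1,fy=4.1,interpolation=cv2.INTER_CUBIC)[:600])
```

```text
(no output)
```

View pics/tc.png

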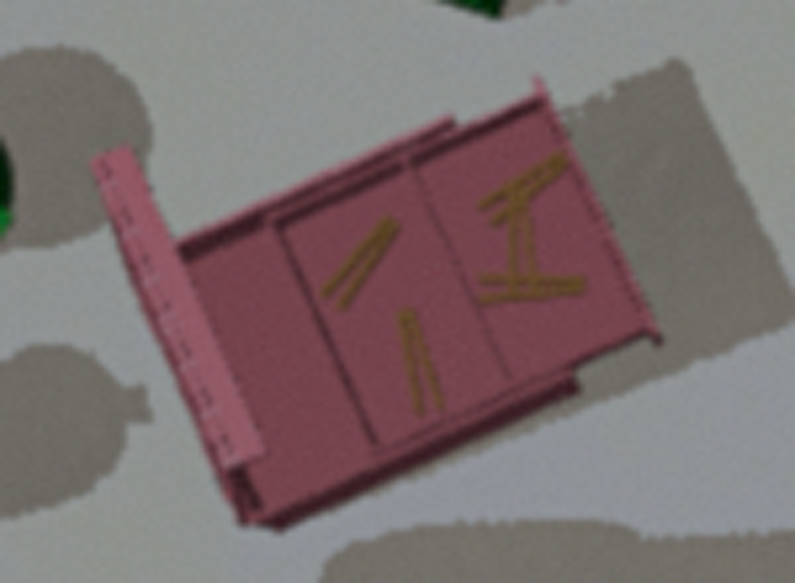

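View pics/sc.png

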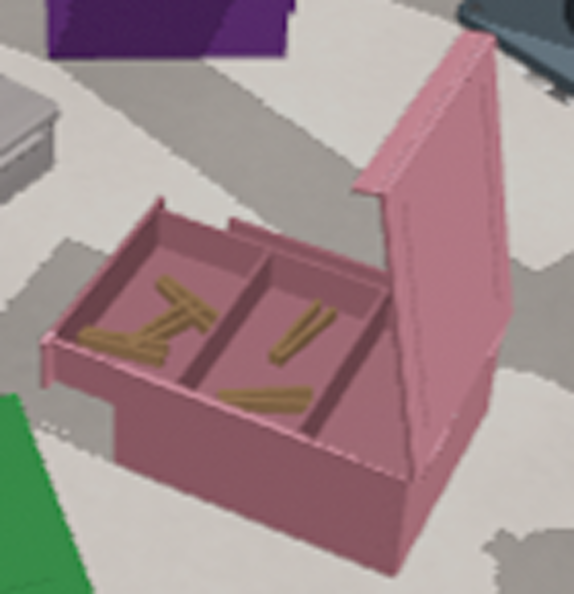

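```bash
cat > fit.py <<'E'
from h import *
import pickle
from scipy.optimize import least_squares
from scipy.spatial.transform import Rotation as R
d=pickle.load(open("cams.pkl","rb"))
def proj(c,P):
    q=c["attitude"]; p=R.from_quat(q[[1,2,3,0]]).inv().apply(P-c["eye"]); 
    uv=p@np.array(c["camera_matrix"]).T; return uv[:,:2]/uv[:,2:]
def local(tr,a):
    lx=.09-.192*np.cos(a)+.005*np.sin(a); lz=.082+.192*np.sin(a)+.005*np.cos(a)
    return dict(tm=(-.095-tr,-.075,.08),tp=(-.095-tr,.075,.08),fm=(-.09,-.075,.082),fp=(-.09,.075,.082),
     lm=(lx,-.075,lz),lp=(lx,.075,lz),bm0=(.09,-.075,0),bm=(.09,-.075,.082),fm0=(-.09,-.075,0))
T=dict(tm=(545,78),tp=(660,340),fm=(453,118),fp=(577,385),lm=(93,160),lp=(225,468))
S=dict(tm=(45,338),tp=(160,200),bm0=(395,575),bm=(410,480),fm0=(115,462),lm=(385,190),lp=(492,42))
def world(p):
    c,s=np.cos(p[2]),np.sin(p[2]); 
    return {k:np.array([p[0]+c*v[0]-s*v[1],p[1]+s*v[0]+c*v[1],v[2]]) for k,v in local(p[3],p[4]).items()}
def res(p):
    W=world(p);o=[]
    for n,D,sc,off in(("top",T,5.3,(190,180)),("side",S,4.1,(285,205))):
        o.append(proj(d[n],np.array([W[k] for k in D]))-(np.array(list(D.values()))/sc+off))
    return np.vstack(o).ravel()
if __name__=="__main__":
    f=least_squares(res,[.35,.1,2.0,.05,1.3],loss="soft_l1")
    p=f.x; print(p); print(res(p).reshape(-1,2).round(1).tolist())
    for k,v in world(p).items(): print(k,v.round(3))
    def ray(n,u,v,z):
        c=d[n]; q=c["attitude"]; w=R.from_quat(q[[1,2,3,0]]).apply(np.linalg.inv(c["camera_matrix"])@[u,v,1]); return (c["eye"]+w*(z-c["eye"][2])/w[2]).round(3)
    print("tub",ray("top",170,211,.072),"cup",ray("top",168,267,.08),"tin",ray("top",375,230,.057))
    print("green corner",ray("top",285,182,.08), "purple",ray("top",238,311,.08))
E
python3 fit.py
```

```text
[0.4890189  0.14575424 1.96942397 0.04448658 1.37492733]
[[-1.2, -0.2], [-0.2, -0.2], [-0.4, -0.5], [-1.4, -1.1], [-0.3, -0.4], [0.1, 0.5], [-1.0, -0.8], [0.6, -2.6], [0.1, 0.3], [-0.2, -0.7], [0.1, -0.5], [-0.5, -0.5], [0.5, -2.8]]
tm [0.612 0.046 0.08 ]
tp [ 0.474 -0.012  0.08 ]
fm [0.593 0.092 0.082]
fp [0.455 0.034 0.082]
lm [0.536 0.228 0.271]
lp [0.398 0.17  0.271]
bm0 [0.523 0.258 0.   ]
bm [0.523 0.258 0.082]
fm0 [0.593 0.092 0.   ]
tub [0.579 0.383 0.072] cup [0.424 0.384 0.08 ] tin [ 0.511 -0.179  0.057]
green corner [0.648 0.064 0.08 ] purple [0.301 0.195 0.08 ]
```

>>> servo_tool(
  commands=[
    [[0,0,6],0,0],
    [[0,0,12],0,0],
    [[0,0,15],0,0],
    [[5,-6,15],-0.15,0],
    [[8,-12,15],-0.3,0],
    [[11,-17,15],-0.45,0],
    [[14,-22,15],-0.6,0],
    [[17,-27,15],-0.75,0],
    [[20,-32,15],-0.9,0],
    [[23,-37,15],-0.951,0],
  ],
)

```text
t: 1.35
ee_pos: [0.373, 0.2621, 0.3812]
tcp_rot: [-0.0, 0.554, 0.832, 0.0]
wrist_force: [0.2, 1.3, 0.3]
grip_width: 0.002
gripper_force: 0.0
```

>>> servo_tool(
  commands=[
    [[3.3,-5,0],0,0],
    [[6.6,-10,0],0,0],
    [[9.9,-15,0],0,0],
    [[13.2,-20,0],0,0],
    [[16.5,-25,0],0,0],
    [[18.6,-28.2,0],0,0],
    [[18.6,-28.2,0],0,0],
    [[18.6,-28.2,0],0,0],
  ],
)

```text
t: 2.35
ee_pos: [0.5579, -0.0169, 0.3808]
tcp_rot: [-0.001, 0.553, 0.833, -0.0]
wrist_force: [0.4, -0.2, 1.2]
grip_width: 0.003
gripper_force: 0.0
```

>>> servo_tool(
  commands=[
    [[0,0,-5],0,0],
    [[0,0,-10],0,0],
    [[0,0,-15],0,0],
    [[0,0,-20],0,0],
    [[0,0,-25],0,0],
    [[0,0,-29],0,0],
    [[0,0,-32],0,0],
    [[0,0,-32.5],0,0],
    [[0,0,-32.5],0,0],
    [[0,0,-32.5],0,0],
  ],
)

```text
t: 3.6
ee_pos: [0.5594, -0.0174, 0.0577]
tcp_rot: [0.001, 0.553, 0.833, 0.001]
wrist_force: [0.6, 0.4, -0.7]
grip_width: -0.002
gripper_force: 0.0
```

Run:
```python
from h import *
s=r.sense();print(s["t"],s["ee_pos"],s["tcp_rot"],s["wrist_force"])
c=snap("side","pics/s1.png")
a=cv2.imread("pics/s1.png")[170:360,240:440]; cv2.imwrite("pics/s1c.png",cv2.resize(a,None,fx=3,fy=3,interpolation=cv2.INTER_CUBIC))
```

```text
3.6 [ 0.55938092 -0.01737454  0.05772218] [8.90523776e-04 5.52685335e-01 8.33389147e-01 8.10253481e-04] [ 0.59818267  0.3840094  -0.73479381]
```

View pics/s1c.png

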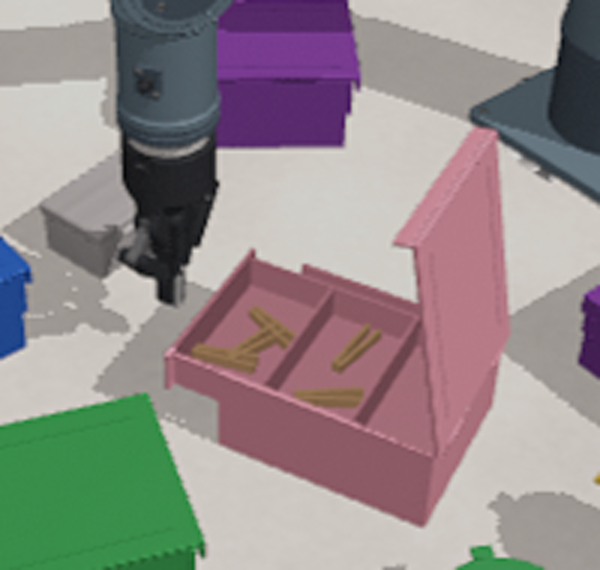

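The side view shows the shut fingertips at (170,300) in front of the tray face, with the lid still up. I'll push along (-0.388, 0.922).

>>> servo_tool(
  commands=[
    [[-0.19,0.46,0],0,0],
    [[-0.39,0.92,0],0,0],
    [[-0.58,1.38,0],0,0],
    [[-0.78,1.84,0],0,0],
    [[-0.93,2.2,0],0,0],
    [[-1.05,2.5,0],0,0],
    [[-1.16,2.77,0],0,0],
    [[-1.28,3.04,0],0,0],
    [[-1.4,3.32,0],0,0],
    [[-1.51,3.6,0],0,0],
  ],
)

```text
t: 4.9
ee_pos: [0.5431, 0.0182, 0.0563]
tcp_rot: [-0.0, 0.553, 0.833, -0.0]
wrist_force: [0.2, -1.1, -1.0]
grip_width: 0.002
gripper_force: 0.8
```

>>> servo_tool(
  commands=[
    [[-0.12,0.28,0],0,0],
    [[-0.23,0.55,0],0,0],
    [[-0.35,0.83,0],0,0],
    [[-0.47,1.1,0],0,0],
    [[-0.58,1.38,0],0,0],
    [[-0.7,1.66,0],0,0],
    [[-0.78,1.84,0],0,0],
    [[-0.85,2.03,0],0,0],
    [[-0.93,2.21,0],0,0],
    [[-0.93,2.21,0],0,0],
  ],
)

```text
t: 6.15
ee_pos: [0.5341, 0.0408, 0.0563]
tcp_rot: [-0.0, 0.553, 0.833, 0.0]
wrist_force: [-0.7, 0.4, 0.4]
grip_width: 0.003
gripper_force: 0.2
```

>>> servo_tool(
  commands=[
    [[-0.04,0.1,0],0,0],
    [[-0.08,0.19,0],0,0],
    [[-0.12,0.28,0],0,0],
    [[-0.16,0.37,0],0,0],
    [[-0.2,0.46,0],0,0],
    [[-0.23,0.55,0],0,0],
    [[-0.23,0.55,0],0,0],
  ],
)

```text
t: 7.02
ee_pos: [0.5317, 0.0461, 0.0563]
tcp_rot: [-0.0, 0.553, 0.833, 0.0]
wrist_force: [1.2, -1.3, -0.3]
grip_width: 0.002
gripper_force: 0.4
```

>>> servo_tool(
  commands=[
    [[-0.04,0.09,0],0,0],
    [[-0.08,0.18,0],0,0],
    [[-0.08,0.18,0],0,0],
  ],
)

```text
t: 7.4
ee_pos: [0.5308, 0.0478, 0.0563]
tcp_rot: [-0.0, 0.553, 0.833, 0.0]
wrist_force: [1.1, -1.0, 0.6]
grip_width: -0.002
gripper_force: 0.5
```

>>> servo_tool(
  commands=[
    [[-0.04,0.09,0],0,0],
    [[-0.04,0.09,0],0,0],
  ],
)

```text
t: 7.65
ee_pos: [0.5309, 0.0478, 0.0564]
tcp_rot: [0.001, 0.553, 0.833, -0.0]
wrist_force: [2.3, -3.1, -2.2]
grip_width: -0.001
gripper_force: 2.2
```

>>> servo_tool(
  commands=[
    [[-0.04,0.09,0],0,0],
    [[-0.04,0.09,0],0,0],
    [[-0.04,0.09,0],0,0],
  ],
)

```text
t: 8.02
ee_pos: [0.5307, 0.0479, 0.0564]
tcp_rot: [0.001, 0.553, 0.833, -0.0]
wrist_force: [3.5, -5.3, -1.7]
grip_width: 0.002
gripper_force: 3.3
```

>>> servo_tool(
  commands=[
    [[0.2,-0.46,0],0,0],
    [[0.8,-1.9,0],0,0],
    [[1.5,-3.6,0],0,0],
    [[1.5,-3.6,0],0,0],
  ],
)

```text
t: 8.52
ee_pos: [0.5457, 0.0109, 0.0565]
tcp_rot: [0.001, 0.554, 0.832, -0.0]
wrist_force: [-0.2, 0.4, -0.5]
grip_width: -0.001
gripper_force: 0.0
```

Run:
```python
from h import *
c=snap("top","pics/t2.png")
a=cv2.imread("pics/t2.png")[180:290,190:340]; cv2.imwrite("pics/t2c.png",cv2.resize(a,None,fx=5.3,fy=5.3,interpolation=cv2.INTER_CUBIC))
```

```text
(no output)
```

View pics/t2c.png

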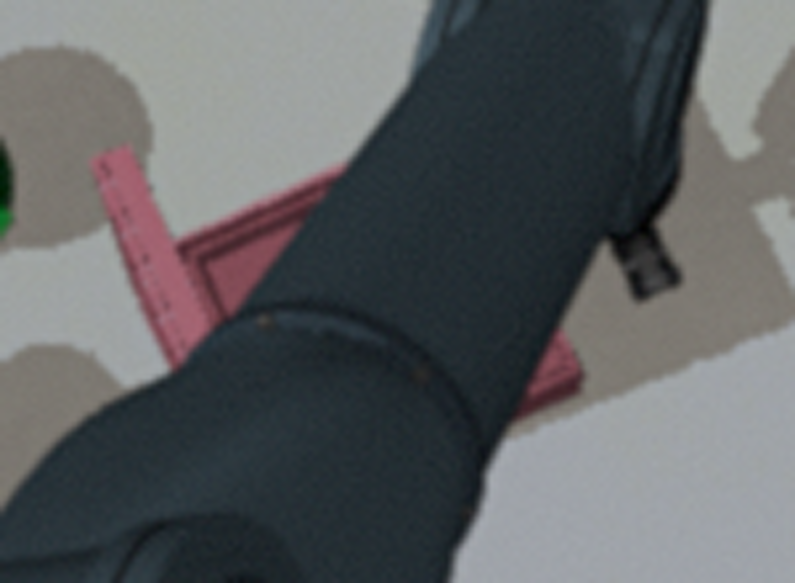

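The top view, partly hidden by the arm, shows the tray's back wall now next to the lid at (210,270) and its front corner near (580,360). The TCP stopped dead at own x = -0.107 with 6 N, so the tray is home and the organiser didn't move. Next I go over to behind the lid.

>>> servo_tool(
  commands=[
    [[0,0,6],0,0],
    [[0,0,12],0,0],
    [[0,0,18],0,0],
    [[0,0,24],0,0],
    [[0,0,30],0,0],
    [[0,0,32.5],0,0],
    [[0,0,32.5],0,0],
    [[0,0,32.5],0,0],
  ],
)

```text
t: 9.57
ee_pos: [0.5442, 0.0139, 0.38]
tcp_rot: [-0.001, 0.553, 0.833, -0.001]
wrist_force: [-0.8, 0.0, -0.7]
grip_width: 0.001
gripper_force: 0.0
```

>>> servo_tool(
  commands=[
    [[-2,5,0],0,0],
    [[-4,10,0],0,0],
    [[-6,15,0],0,0],
    [[-8,19.5,0],0,0],
    [[-10,24,0],0,0],
    [[-10.7,25.5,0],0,0],
    [[-10.7,25.5,0],0,0],
    [[-10.7,25.5,0],0,0],
  ],
)

```text
t: 10.58
ee_pos: [0.4388, 0.2664, 0.3809]
tcp_rot: [0.0, 0.554, 0.832, -0.001]
wrist_force: [-0.4, -0.2, 0.4]
grip_width: 0.003
gripper_force: 0.0
```

>>> servo_tool(
  commands=[
    [[0,0,-4],0,0],
    [[0,0,-8],0,0],
    [[0,0,-12],0,0],
    [[0,0,-14],0,0],
    [[0,0,-14],0,0],
    [[0,0,-14],0,0],
  ],
)

```text
t: 11.32
ee_pos: [0.4391, 0.2678, 0.2423]
tcp_rot: [0.0, 0.554, 0.833, 0.001]
wrist_force: [0.5, -0.1, 0.2]
grip_width: -0.001
gripper_force: 0.0
```

Run:
```python
from h import *
c=snap("side","pics/s3.png")
a=cv2.imread("pics/s3.png")[130:350,260:480]; cv2.imwrite("pics/s3c.png",cv2.resize(a,None,fx=2.7,fy=2.7,interpolation=cv2.INTER_CUBIC))
p=r.sense()["ee_pos"]; print(p)
# lid-following TCP path, in cm shifts from here (contact at 0.16 m, 11.5 mm half finger)
for a in [1.45,1.375,1.2,1.05,.9,.75,.6,.45,.3,.15,0,-.02]:
    rho=.165; ux=.09-rho*np.cos(a)+.005*np.sin(a)+.0115; z=.082+rho*np.sin(a)+.005*np.cos(a)
    w=np.array([.489-.388*ux,.1458+.922*ux,z]); print(a,((w-p)*100).round(2),round(ux,3))
```

```text
[0.4391278  0.26821421 0.24252548]
1.45 [ 1.63 -4.26  0.39] 0.087
1.375 [ 2.1  -5.39  0.23] 0.074
1.2 [ 3.19 -7.97 -0.49] 0.046
1.05 [  4.07 -10.05  -1.49] 0.024
0.9 [  4.88 -11.98  -2.82] 0.003
0.75 [  5.6  -13.7   -4.44] -0.016
0.6 [  6.22 -15.18  -6.32] -0.032
0.45 [  6.73 -16.38  -8.43] -0.045
0.3 [  7.11 -17.28 -10.7 ] -0.055
0.15 [  7.35 -17.86 -13.09] -0.061
0 [  7.45 -18.1  -15.55] -0.064
-0.02 [  7.45 -18.1  -15.88] -0.064
```

View pics/s3c.png

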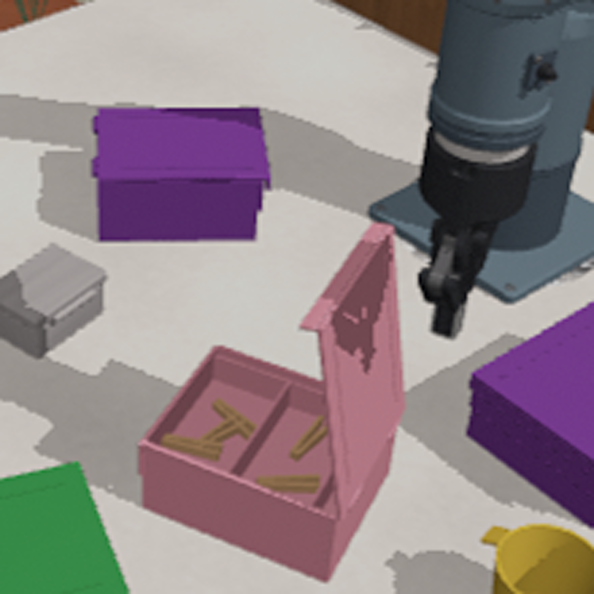

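The side view shows the tray flush home at (145,470), the lid up, and the fingertips behind its outer face at (445,330). I'll follow the lid's arc.

>>> servo_tool(
  commands=[
    [[0.8,-2,0.3],0,0],
    [[1.5,-3.9,0.3],0,0],
    [[1.8,-4.7,0.3],0,0],
    [[2.1,-5.4,0.2],0,0],
    [[2.4,-6.1,0.05],0,0],
    [[2.7,-6.8,-0.1],0,0],
    [[2.95,-7.4,-0.3],0,0],
    [[3.2,-8,-0.5],0,0],
    [[3.5,-8.7,-0.8],0,0],
    [[3.8,-9.4,-1.15],0,0],
  ],
)

```text
t: 12.62
ee_pos: [0.4762, 0.1739, 0.2296]
tcp_rot: [0.0, 0.553, 0.833, -0.0]
wrist_force: [0.2, 0.4, 0.1]
grip_width: -0.002
gripper_force: 0.3
```

>>> servo_tool(
  commands=[
    [[0.27,-0.65,-0.35],0,0],
    [[0.54,-1.3,-0.75],0,0],
    [[0.81,-1.95,-1.2],0,0],
    [[1.08,-2.58,-1.67],0,0],
    [[1.32,-3.15,-2.2],0,0],
    [[1.56,-3.7,-2.75],0,0],
    [[1.8,-4.3,-3.3],0,0],
    [[2.0,-4.8,-3.9],0,0],
    [[2.2,-5.3,-4.5],0,0],
    [[2.42,-5.78,-5.17],0,0],
  ],
)

```text
t: 13.88
ee_pos: [0.5003, 0.1163, 0.1776]
tcp_rot: [-0.0, 0.553, 0.833, -0.0]
wrist_force: [0.0, 0.8, -0.3]
grip_width: -0.0
gripper_force: 0.1
```

>>> servo_tool(
  commands=[
    [[0.17,-0.4,-0.7],0,0],
    [[0.34,-0.8,-1.4],0,0],
    [[0.51,-1.2,-2.1],0,0],
    [[0.65,-1.5,-2.8],0,0],
    [[0.78,-1.8,-3.6],0,0],
    [[0.89,-2.1,-4.4],0,0],
    [[1.0,-2.35,-5.2],0,0],
    [[1.08,-2.55,-6],0,0],
    [[1.13,-2.68,-6.7],0,0],
    [[1.16,-2.75,-7.2],0,0],
  ],
)

```text
t: 15.12
ee_pos: [0.5118, 0.089, 0.1056]
tcp_rot: [-0.0, 0.553, 0.833, -0.0]
wrist_force: [-0.1, 0.2, 0.0]
grip_width: 0.001
gripper_force: 0.1
```

>>> servo_tool(
  commands=[
    [[0.03,-0.07,-0.4],0,0],
    [[0.05,-0.12,-0.8],0,0],
    [[0.06,-0.15,-1.2],0,0],
    [[0.07,-0.17,-1.5],0,0],
    [[0.07,-0.17,-1.8],0,0],
    [[0.07,-0.17,-1.8],0,0],
  ],
)

```text
t: 15.88
ee_pos: [0.5124, 0.0874, 0.0879]
tcp_rot: [-0.0, 0.553, 0.833, -0.0]
wrist_force: [0.3, 0.1, -0.2]
grip_width: 0.001
gripper_force: 0.0
```

>>> servo_tool(
  commands=[
    [[0,0,-0.1],0,0],
    [[0,0,-0.2],0,0],
    [[0,0,-0.2],0,0],
  ],
)

```text
t: 16.25
ee_pos: [0.5128, 0.0875, 0.0869]
tcp_rot: [-0.0, 0.553, 0.833, 0.0]
wrist_force: [-2.5, 0.3, 9.5]
grip_width: 0.005
gripper_force: 5.2
```

The lid stopped at z = 0.087 with 9.5 N, so it's shut. I'll lift off and check.

>>> servo_tool(
  commands=[
    [[0,0,3],0,0],
    [[0,0,9],0,0],
    [[0,0,15],0,0],
    [[0,0,20],0,0],
    [[0,0,20],0,0],
    [[0,0,20],0,0],
    [[0,0,20],0,0],
  ],
)

```text
t: 17.12
ee_pos: [0.5116, 0.0873, 0.2847]
tcp_rot: [-0.001, 0.553, 0.833, -0.001]
wrist_force: [-0.1, 0.6, -0.1]
grip_width: -0.0
gripper_force: 0.0
```

Run:
```python
from h import *
c=snap("side","pics/s4.png")
a=cv2.imread("pics/s4.png")[200:440,200:500]; cv2.imwrite("pics/s4c.png",cv2.resize(a,None,fx=2.5,fy=2.5,interpolation=cv2.INTER_CUBIC))
```

```text
(no output)
```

View pics/s4c.png

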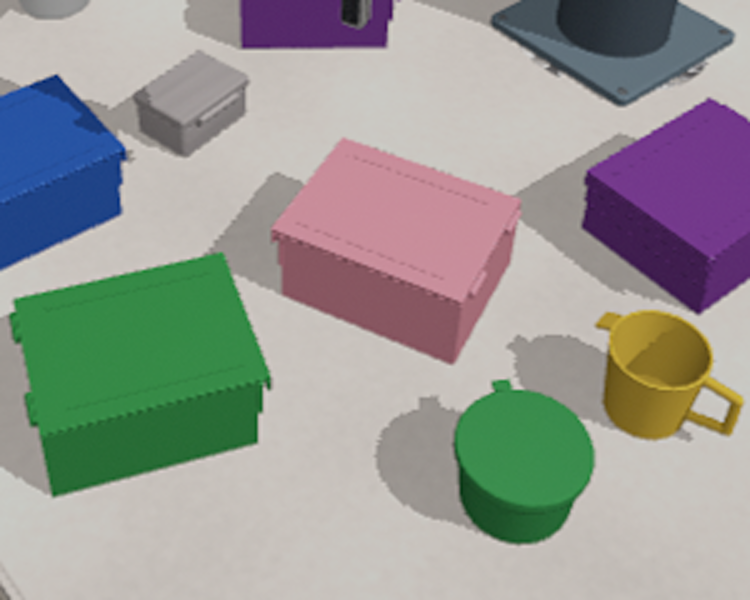

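The organiser is fully shut, with its lid level and its bottom corner at (455,360), where it started. The bystanders are undisturbed.

```bash
python3 -c "
from rig import r
print(r.hand_in())"
```

```text
the job is handed in; nothing more can be done
None
```

I pushed the tray home and then the lid shut, using only the fingertips; the final picture shows the organiser closed and in place with its neighbours undisturbed, and the job is handed in (no verdict was returned).

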